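# Refit the washed filter cover of an air cleaner

## Robot

A 6-joint arm with a two-finger parallel gripper is mounted at the origin on a cart in front of the work surface, level with it; the furniture and walls round the work are solid. World frame = base frame: x ahead of the robot, y to its left, z up, the work surface at z = 0. Lengths are in m, angles in degrees, forces in N, time in s.
With the tool pointing down it reaches from about 0.325 to 0.775 m from the base axis. Payload 5.5 kg.
Tool frame: the origin (TCP) lies at the centre of the arm's flange, where the gripper is bolted on; the fingertips stand 182 mm ahead of it and the grasp point (between the pads) lies 163 mm ahead of it; z points along the fingers, y is the line along which they close (so a half turn about z gives the same grasp; the last joint's range is limited). The gripper opens to 88 mm and grips with 3 to 60 N. Pads are 20 mm wide; open, the fingers measure 115 mm over their backs; the gripper's body (75 mm by 178 mm) begins 61 mm behind the grasp point.
Start: joints at [71.694, 5.22, 70.514, -0, 104.267, -3.249], TCP at [0.156, 0.579, 0.405] pointing down, gripper open.
Joint ranges: [-164.24, 164.24], [-49.07, 125.15], [9.68, 141.18], [-86.29, 266.29], [3.28, 154.24], [-151.56, 151.56]. Speed limits (degrees/s): [147.25, 147.25, 172.46, 180, 180, 180].

## Interface

Orientations are given as [roll, pitch, yaw] about the fixed x, y, z axes, in that order (R = Rz(yaw) Ry(pitch) Rx(roll)).
In Python, from station import r gives the robot as it stands. The module is installed in compiled form; this text tells all that it offers. Calls block until the motion is done:
- r.reach(position, orientation): joint-space move of the TCP to a pose.
- r.servo_line(position, rotation=None, speed=0.15): straight line of the TCP; rotation=None keeps the orientation; speed is the mean speed in m/s.
- r.move_joints(angles): joint-space move.
- r.let_go() and r.grab(squeeze=None): open the fingers fully, or close them until they stop; squeeze is the grip in N (None keeps the last).
- r.wait(seconds).
- r.inverse_kinematics(position, orientation): joint angles nearest the present ones, or None.
- r.sense(): the state.
- r.snapshot(name): name is "scene" or "top" or "wrist"; returns a dict with "frame" (400x640x3 uint8, red, green, blue), "fx", "fy", "cx", "cy" (pixels), "R" (3x3) and "t" (3): a world point X has camera coordinates R X + t. Camera axes: x right, y down, z forward; pixel columns grow to the right and rows downward; lengths in m; the calibration is good to about 2 mm. The wrist camera is an equidistant fisheye: a pixel r from the principal point sees the ray r / f radians off the axis. A picture is of the moment at which its call begins. There is no depth.
A pose or a line that the arm cannot do raises r.IKError and nothing moves.
- r.hand_in(): hands the job in; it is judged then, once.
The state is a dict: "clock": time; "joints": joint angles; "joint_vel": joint speeds; "joint_torque": joint torques, N m; "tcp_pos": TCP position; "orientation": TCP orientation; "contact_force": force on the tool from outside, world axes, zero at the start; "torque": the same for the moment, N m; "opening": finger opening in m; "gripper_force": force on a finger pad.
Only numpy, scipy, OpenCV 4.12 (cv2) and the standard library are available. Lean on these libraries where they do the work, as an engineer would, in place of code of your own. Each camera call takes 0.05 s, during which the arm holds its last target. There are 200 camera calls.

## Task

Take the grey slatted filter cover out of the drying rack and lay it down flat on the worktop, grip bar up, letting go of it so that you can take it again by its bar. Then refit it on the white air cleaner: with the cover tilted, hook its lip into the slot at the front end of the recess, and swing its rear end down and press until the catch snaps over it and the cover lies flush. Leave the mug, the glass and the tub where they stand.

Things in the scene. Friction and masses are not known exactly. Their poses are not given: they have to be found in the camera images.
- cleaner: White low countertop air cleaner, fixed, 200 x 140 x 70 mm high. Origin: centre of its underside; +x from its front (slot end, nearer the robot) to its rear (catch end), z up. In its flat top (z 70) is a recess, open from x -71.5 to +71 and y -47 to +47 mm, in which the cover lies flush. Two rails at its sides (z 60, x -45 to 71) carry the cover; the recess is deeper (z 45) elsewhere. Rim walls beside the recess are 23 mm wide
- slot (a point): Mouth of the slot in the front end of the recess (cleaner frame -71.5, 0, 60 mm). The slot runs 12.5 mm forward (to -x) beneath the front rim, 94 mm wide; its roof is 5.5 mm above this point (the rim over it is 4.5 mm thick) and its floor 15 mm below. Axes as the cleaner
- seat (a point): Middle of the recess at rail height (cleaner frame 0, 0, 60 mm): the centre of the seated cover's underside comes here. Axes as the cleaner
- catch (a joint): Sprung catch at the rear end of the recess: 0 = forward (rest), grows to 0.006 m as it is pushed back to +x. Spring 1.5 N at 0, 4.5 N at 6 mm. The cover's rear ledge pushes it back when pressed down (about 5 to 10 N on the rear part of the cover; its own weight does not do it) and it then springs forward over the ledge
- catch_nose (a point): Tip of the catch's wedge nose (24 mm wide), standing 4.5 mm into the recess from its rear wall, 7.9 mm above the rails; above the tip its face slopes back (6.5 mm) and up (11 mm) to 9 mm above the cleaner's top. Moves with the catch
- rack: Small fixed drying rack: white tray 94 (x) x 170 (y) x 8 mm with four pairs of upright steel pins (5 mm thick, top at 53 mm) in two rows at y = +-52 mm, at x = +-9 and +-27 mm. Origin: centre of its underside. The cover stands in the middle gap, on one long side, on the tray's top (z 8 mm), long way along the rack's y, grip bar towards the rack's +x (away from the robot), lip end towards the rack's -y
- cover_center (a point): Centre of the plate of the grey slatted filter cover (loose, about 100 to 210 g): plate 140 (x) x 90 (y) x 10 mm (z), origin in the middle of the plate, 5 mm above its underside. -x is the lip end, +z the outer side with the grip bar, y across. In the rack its y axis points up and z is level (it may lean a few degrees in the gap). The plate's last 8 mm at the +x end are a ledge only 5 mm thick (underside flush). At the -x end the lip stands out
- cover_lip (a point): Middle of the front edge of the cover's lip, a tongue 60 mm wide, 4 mm thick (flush with the plate's underside), standing 10 mm out of the -x end. Lies (-80, 0, -3) mm from cover_center. Axes as cover_center
- cover_rear (a point): Middle of the rear end of the ledge, (70, 0, -2.5) mm from cover_center. Axes as cover_center
- cover_bar (a point): Middle of the cover's grip bar: a solid rib 64 mm long (along x), 14 mm thick (y), standing 31 mm above the plate's outer face at its middle. This point is 20 mm above cover_center along z; the bar's top is 36 mm above cover_center. Axes as cover_center
- mug_center (a point): Centre of the white mug, 78 x 116 x 97 mm high, bystander
- tumbler_center (a point): Centre of the clear drinking glass, 83 mm wide, 86 mm high, bystander
- tub_center (a point): Centre of the small lidded yogurt tub, 72 mm wide, 71 mm high, bystander
Mind the look-alikes: they are no part of the job. There is more than one size of the part that bears cover_center; the job needs the smaller.

How it is judged (in metres and radians):
On the way, in this order (a step that is already met when the one before it is completed fails the run):
1. the cover lies flat on the worktop, bar up, let go (angle between cover_center's own z axis and vertical below 0.1 rad and height (world z) of cover_center below 0.015 m and contact force between the fingers and cover below 0.2 N), for 0.2 s.
2. the cover's lip is hooked in the slot while its rear end is still up (at least 5 degrees) (x of cover_lip in the frame of slot below -0.003 m and z of cover_lip in the frame of slot between -0.014 and 0.006 m and y of cover_lip in the frame of slot between -0.018 and 0.018 m and angle between cover_center's own z axis and vertical between 0.087 and 1 rad), for 0.1 s.
At the end, for the whole second after the job is handed in: The cover lies at rest flush in the cleaner's recess, lip in the slot: centred within 4 mm, level within 2 degrees, at its seated height within 2 mm (2.5 mm at its rear end), and the catch is forward again (within 1.5 mm) over its rear ledge (angle between cover_center's own z axis and vertical below 0.035 rad and z of cover_center in the frame of seat between 0.003 and 0.007 m and x of cover_center in the frame of seat between -0.004 and 0.004 m and y of cover_center in the frame of seat between -0.004 and 0.004 m and z of cover_rear in the frame of seat between 0 and 0.005 m and value of joint catch below 0.0015 m and angle between the x axis of cover_center and the x axis of seat, either way round below 0.06 rad and linear speed of cover below 0.01 m/s); the robot touches nothing.
It fails at once if the mug is moved more than 30 mm or tipped (distance of mug_center from where it was at the start of the episode above 0.03 m or angle between mug_center's own z axis and vertical above 0.5 rad).
It fails at once if the glass is moved more than 30 mm or tipped (distance of tumbler_center from where it was at the start of the episode above 0.03 m or angle between tumbler_center's own z axis and vertical above 0.5 rad).
It fails at once if the tub is moved more than 30 mm or tipped (distance of tub_center from where it was at the start of the episode above 0.03 m or angle between tub_center's own z axis and vertical above 0.5 rad).
It also fails if it takes over 64 s, if anything falls off the work surface, if the arm or the gripper's body presses on something with over 40 N, if the wrist force passes 120 N, or if a joint passes its speed limit or range.

## Working session

There is one attempt and no reset: what is moved stays moved. The work goes in short steps, each a Python script; the robot and the scene stay as the last script left them, time stands still between calls to the robot, and variables do not carry over. Pictures are saved under pics/ and viewed, at most 10 in all, crops included, and the job is handed in when it is done.

```bash
mkdir -p pics; ls
python3 - <<'E'
from station import r
import cv2,numpy as np
for n in ("scene","top"):
    s=r.snapshot(n); cv2.imwrite(f"pics/{n}0.png",s["frame"][:,:,::-1])
    print(n,s["fx"],s["fy"],s["cx"],s["cy"],np.round(s["R"],4).tolist(),np.round(s["t"],4))
print(r.sense())
E
```

```text
pics
scene 488.5098529958795 488.5098529958795 320.34040515643574 196.01197250829122 [[0.7702, -0.6378, -0.007], [-0.2546, -0.2974, -0.9202], [0.5848, 0.7105, -0.3914]] [-0.3737  0.2695  1.2164]
top 362.7788568076839 362.7788568076839 320.0944637967058 202.27567869203637 [[-0.0041, -0.9994, -0.0331], [-0.9812, 0.0104, -0.1926], [0.1928, 0.0317, -0.9807]] [0.1642 0.6052 1.0378]
{'clock': 0.1, 'joints': array([ 7.16954418e+01,  5.25797422e+00,  7.05739254e+01, -7.98914786e-04,
        1.04266216e+02, -3.24867596e+00]), 'joint_vel': array([ 0.08072683, -0.14112056, -0.12460294,  0.0108086 ,  0.09287165,
        0.06315449]), 'joint_torque': array([ 2.37645661e-03, -4.47858167e+01, -4.07567632e+01,  7.00990297e-02,
        2.85105093e-02, -1.33382846e-04]), 'tcp_pos': array([0.15587689, 0.57945203, 0.40363865]), 'orientation': array([-1.79901998e+02, -4.78679527e-03,  1.64943917e+02]), 'contact_force': array([-0.22555849,  0.98852614, -0.96502001]), 'torque': array([ 0.02102421, -0.02233882, -0.05246862]), 'gripper_force': 0.0, 'opening': 0.08762574783585685}
```

View pics/scene0.png

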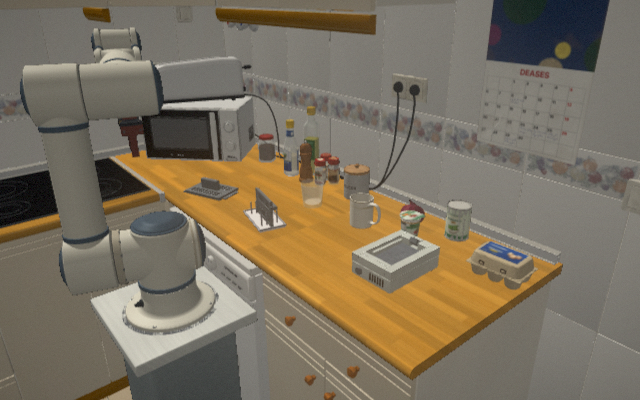

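View pics/top0.png

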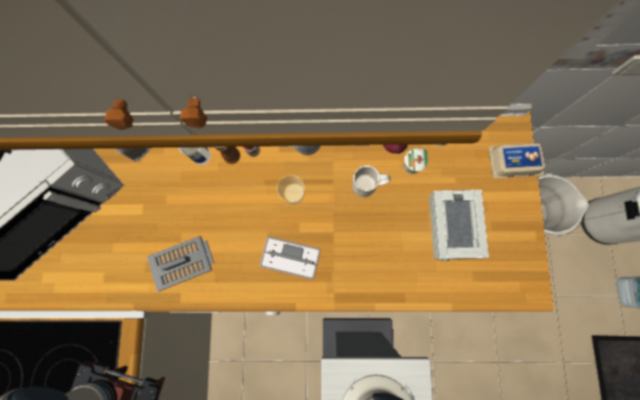

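Two things could be taken for the cover. One is the large slatted cover lying on the worktop, at top (181,262) and scene (211,188). The other is the cover standing in the rack, at top (290,255) and scene (264,206). The description ("in the drying rack", the smaller one) picks the one in the rack, so I'll check it in a close crop.

Run:
```python
import cv2,numpy as np
t=cv2.imread("pics/top0.png");s=cv2.imread("pics/scene0.png")
def c(i,x,y,w,h,k):return cv2.resize(i[y:y+h,x:x+w],None,fx=k,fy=k,interpolation=cv2.INTER_CUBIC)
a=np.hstack([c(t,255,230,80,60,5),c(s,230,180,80,60,5)])
b=np.hstack([c(t,420,180,80,90,1*3.3333333),c(t,420,180,1,1,1)[:0].reshape(0,1,3) if 0 else c(s,345,225,100,66,4.0)[:264]][:1])
b=c(t,420,180,80,90,3.3333333); d=c(s,340,225,110,66,4.5454)
cv2.imwrite("pics/crop1.png",a)
H=300;canvas=np.zeros((H,800,3),np.uint8);canvas[:b.shape[0],:b.shape[1]]=b;canvas[:d.shape[0],280:280+d.shape[1]]=d[:, :520]
cv2.imwrite("pics/crop1.png",np.vstack([a,canvas]))
```

```text
(no output)
```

View pics/crop1.png

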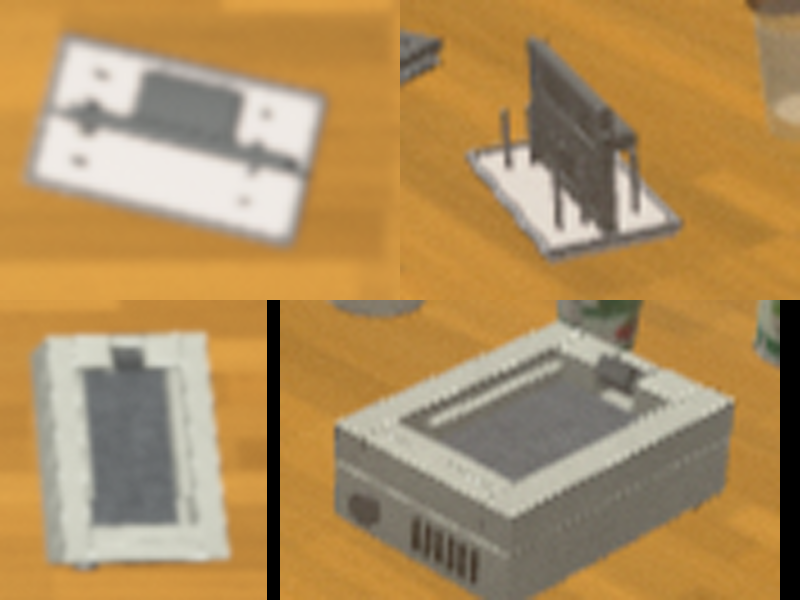

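The crop confirms it. The cover stands in the rack's middle gap with its bar towards +x. The cleaner's catch is at its far end. Next I'll compute rough poses from the top view, then look with the wrist camera.

```bash
cat > h.py <<'E'
from station import r
import cv2,numpy as np
from scipy.optimize import least_squares
from scipy.spatial.transform import Rotation as Ro
def proj(s,X,fish):
    p=np.asarray(X)@np.array(s["R"]).T+s["t"]
    if fish:
        rr=np.hypot(p[:,0],p[:,1]);th=np.arctan2(rr,p[:,2]);k=th/np.maximum(rr,1e-9)
    else: k=1/p[:,2]
    return np.c_[s["fx"]*p[:,0]*k+s["cx"],s["fy"]*p[:,1]*k+s["cy"]]
def place(q,P):
    c,s=np.cos(q[2]),np.sin(q[2]);P=np.asarray(P,float)
    return np.c_[q[0]+c*P[:,0]-s*P[:,1],q[1]+s*P[:,0]+c*P[:,1],P[:,2]]
def fit(s,P,uv,q0,fish):
    f=lambda q:(proj(s,place(q,P),fish)-uv).ravel()
    o=least_squares(f,q0,loss="soft_l1");print("pose",np.round(o.x[:2],4),"yaw",round(np.degrees(o.x[2]),2),"res",np.round(f(o.x),1));return o.x
RACK=np.array([[47,85,8],[47,-85,8],[-47,-85,8],[-47,85,8]])/1e3
CTOP=np.array([[100,70,70],[100,-70,70],[-100,-70,70],[-100,70,70]])/1e3
CREC=np.array([[71,47,70],[71,-47,70],[-71.5,-47,70],[-71.5,47,70]])/1e3
def snap(n,f):
    s=r.snapshot(n);cv2.imwrite("pics/"+f+".png",s["frame"][:,:,::-1])
    np.savez("pics/"+f,**{k:v for k,v in s.items() if k!="frame"});return s
def down(yaw):return [180,0,yaw]
E
python3 - <<'E'
from h import *
s=snap("top","top1")
u=lambda L,k,x,y:(np.array(L)+.5)/k-.5+[x,y]
a=fit(s,RACK,u([[65,35],[325,97],[293,243],[30,183]],5,255,230),[.5,.1,0],0)
b=fit(s,CTOP,u([[48,37],[207,33],[230,258],[62,262]],3.3333,420,180),[.5,-.35,0],0)
w=r.snapshot("wrist");print(w["fx"],w["cx"],w["cy"])
st=r.sense();Rt=Ro.from_euler("xyz",st["orientation"],degrees=True).as_matrix()
C=-np.array(w["R"]).T@w["t"];print("cam in tool",Rt.T@(C-st["tcp_pos"]),"axis",Rt.T@np.array(w["R"])[2])
for n,px in dict(mug=(365,183),glass=(291,190),tub=(415,160),big=(181,262)).items():
    d=np.array(s["R"]).T@np.array([(px[0]-s["cx"])/s["fx"],(px[1]-s["cy"])/s["fy"],1]);c=-np.array(s["R"]).T@s["t"]
    print(n,c+d*(.05-c[2])/d[2])
E
```

```text
pose [0.4441 0.2552] yaw -13.05 res [-0.2 -0.1  0.6 -0.5  0.2  0.5 -0.7  0. ]
pose [ 0.5375 -0.2528] yaw 0.43 res [ 0.  -0.2 -0.3  0.1 -0.4  0.4  0.8 -0.2]
309.70691628693146 321.274050432996 200.8322894969286
cam in tool [ 0.07976416 -0.0011109   0.01975625] axis [-2.87222858e-01  4.08491555e-04  9.57863698e-01]
mug [0.66779086 0.02145558 0.05      ]
glass [0.64834721 0.2500342  0.05      ]
tub [ 0.73942681 -0.13535311  0.05      ]
big [0.43026123 0.5791059  0.05      ]
```

```bash
cat >> h.py <<'E'
def tilt_pose(cxy,yawr,phi,L=.093,lift=0.0):
    """pose for a cover lying (when dropped) with its centre at cxy, rack-x direction yawr(deg), tool phi below horizontal"""
    y=np.radians(yawr);e1=np.array([np.cos(y),np.sin(y),0]);e2=np.array([-np.sin(y),np.cos(y),0]);p=np.radians(phi)
    d=e1*np.cos(p)-np.array([0,0,np.sin(p)])
    edge=np.r_[cxy,0]+.045*e1+np.array([0,0,.005*np.cos(p)+lift])
    Rm=Ro.from_rotvec(-e2*(np.pi/2-p))*Ro.from_euler("xyz",[180,0,yawr+90],degrees=True)
    return edge-d*(L+.163),Rm.as_euler("xyz",degrees=True)
E
python3 - <<'E'
from h import *
for yaw in (77,-103): print(yaw,r.inverse_kinematics([.444,.255,.38],down(yaw)),r.inverse_kinematics([.444,.255,.264],down(yaw)))
for c in ([.5,.03],[.53,.03],[.56,.03]):
  for yr in (-13,0,10):
    p,o=tilt_pose(c,yr,42);print(c,yr,p.round(3),o.round(1),r.inverse_kinematics(p,o))
r.reach([.444,.255,.40],down(77))
snap("wrist","rack");print(r.sense()["clock"])
E
```

```text
77 [ 2.60623230e+01 -8.57272859e+00  8.65352299e+01 -2.54444375e-14
  1.02037499e+02  3.90623230e+01] [ 2.60623230e+01 -7.38264128e+00  9.72254303e+01 -2.54444375e-14
  9.01572110e+01  3.90623230e+01]
-103 [  26.06232304   -8.57272859   86.53522995    0.          102.03749864
 -140.93767696] [  26.06232304   -7.38264128   97.22543029    0.           90.15721099
 -140.93767696]
[0.5, 0.03] -13 [0.358 0.063 0.175] [132.   0.  77.] None
[0.5, 0.03] 0 [0.355 0.03  0.175] [132.   0.  90.] None
[0.5, 0.03] 10 [0.357 0.005 0.175] [132.   0. 100.] None
[0.53, 0.03] -13 [0.388 0.063 0.175] [132.   0.  77.] [ 11.81428764 -47.10066735 139.87770799 -26.13439165  45.07672187
  36.30089119]
[0.53, 0.03] 0 [0.385 0.03  0.175] [132.   0.  90.] None
[0.53, 0.03] 10 [0.387 0.005 0.175] [132.   0. 100.] None
[0.56, 0.03] -13 [0.418 0.063 0.175] [132.   0.  77.] [ 10.67636879 -39.11012781 135.59159926 -26.90786687  41.25556839
  37.23484301]
[0.56, 0.03] 0 [0.415 0.03  0.175] [132.   0.  90.] [ -0.78980147 -44.26782359 138.41383261   0.95633928  37.86056541
  -1.2835615 ]
[0.56, 0.03] 10 [0.417 0.005 0.175] [132.   0. 100.] [ -9.88724241 -43.40887303 137.95825045  22.45726231  41.43568524
 -30.82411718]
1.85
```

View pics/rack.png

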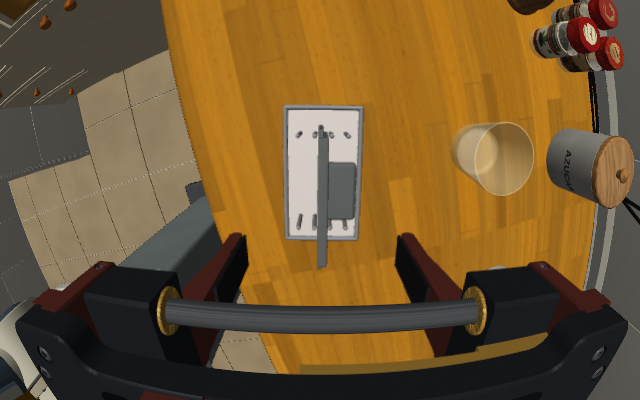

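Run:
```python
from h import *
s=dict(np.load("pics/rack.npz"));img=cv2.imread("pics/rack.png")
q=fit(s,RACK,np.array([[363,106],[359,240],[286,239],[285,105]],float),[.444,.255,-.227],1)
P=np.array([[-5,70,98],[5,70,98],[5,-70,98],[-5,-70,98],[36,32,60],[36,-32,60],[0,-80,83],[0,-80,23]])/1e3
uv=proj(s,place(q,P),1);print(uv.round(1))
crop=cv2.resize(img[90:280,260:400],None,fx=4,fy=4,interpolation=cv2.INTER_CUBIC)[:600]
crop=cv2.resize(img[95:275,270:380],None,fx=3.33,fy=3.33,interpolation=cv2.INTER_CUBIC)
for u in (uv+.5-[270,95])*3.33: cv2.circle(crop,tuple(int(v) for v in u),3,(0,0,255),1)
for u in (proj(s,place(q,RACK),1)+.5-[270,95])*3.33: cv2.circle(crop,tuple(int(v) for v in u),3,(255,0,0),1)
cv2.imwrite("pics/rackc.png",crop)
```

```text
pose [0.4451 0.2548] yaw -13.48 res [ 0.5  0.5 -0.8 -0.9  0.7 -0.5 -0.4  0.5]
[[319.2 120.1]
 [330.3 120.3]
 [327.8 260.8]
 [318.1 260.7]
 [358.3 156.1]
 [355.9 214. ]
 [322.8 262.5]
 [322.6 240.1]]
```

View pics/rackc.png

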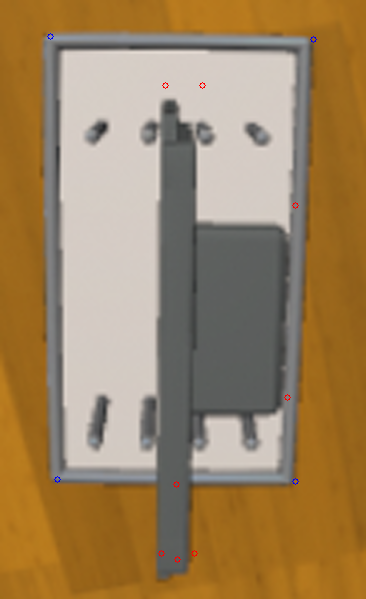

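Run:
```python
from h import *
q=np.array([.4451,.2548,np.radians(-13.48)]);yr=-13.48
g=place(q,[[-.001,-.005,.264]])[0]
c=[.535,.07]
hi,o=tilt_pose(c,yr,42,lift=.08);lo,_=tilt_pose(c,yr,42,lift=.004)
print(r.inverse_kinematics(hi,o),r.inverse_kinematics(lo,o))
r.reach(g+[0,0,.06],down(yr+90));r.servo_line(g,speed=.1)
r.grab(30);s=r.sense();print(s["opening"],s["gripper_force"],s["clock"])
r.servo_line(g+[0,0,.13],speed=.15)
snap("scene","lift");s=r.sense();print(s["opening"],s["gripper_force"],s["contact_force"],s["clock"])
try:
    r.reach(hi,o);snap("scene","tilt");print(r.sense()["clock"])
except r.IKError as e: print("IK",e)
a=cv2.imread("pics/lift.png")[100:300,160:400];b=cv2.imread("pics/tilt.png")[100:300,160:400]
cv2.imwrite("pics/lt.png",cv2.resize(np.hstack([a,b]),None,fx=1.66,fy=1.66))
```

```text
[ 19.52987042 -44.83018037 130.50052264 -29.5449171   55.18771848
  41.42549573] [ 19.52987042 -41.3618058  136.43079806 -33.50923432  47.16667906
  47.72970402]
0.009849613582881628 29.99910593032837 4.175
0.009736402938771857 29.998539984226227 [ 0.26986044  0.25857185 -1.51640821] 5.2417
6.125
```

View pics/lt.png

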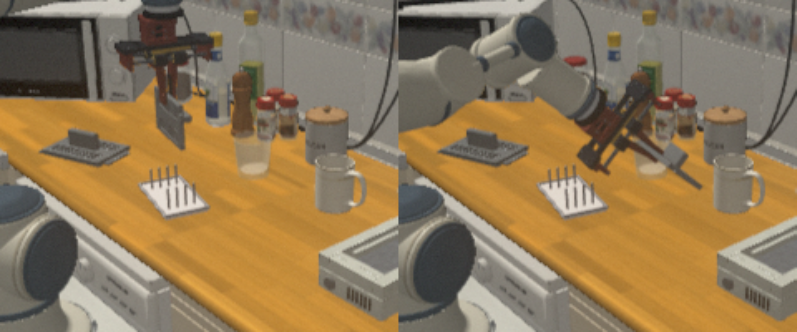

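The cover is held cleanly with its bar on the upper side and its far edge lowest. Next: lower it to contact, release, and withdraw.

Run:
```python
from h import *
yr=-13.48;c=[.535,.07]
f0=r.sense()["contact_force"]
for l in (.015,.006,.003,0,-.003,-.006,-.009):
    p,o=tilt_pose(c,yr,42,lift=l);r.servo_line(p,o,speed=.1 if l>.01 else .05)
    f=r.sense()["contact_force"]-f0;print(l,f.round(2))
    if f[2]>2: break
r.let_go();r.wait(.4)
e1=np.array([np.cos(np.radians(yr)),np.sin(np.radians(yr)),0]);d=e1*np.cos(np.radians(42))-[0,0,np.sin(np.radians(42))]
for b in (.7*-e1*.04+[0,0,.0], -d*.05):
    try: r.servo_line(r.sense()["tcp_pos"]+b,speed=.08);print("ok")
    except r.IKError as e: print("IK")
r.wait(.2);snap("scene","laid");print(r.sense()["clock"],r.sense()["tcp_pos"])
cv2.imwrite("pics/laidc.png",cv2.resize(cv2.imread("pics/laid.png")[120:280,180:420],None,fx=2.5,fy=2.5))
```

```text
0.015 [-0.12 -0.31 -1.06]
0.006 [-0.92  0.04 -1.68]
0.003 [-0.08 -0.51 -1.56]
0 [ 0.14 -1.17 -1.46]
-0.003 [-1.6  -1.37  4.38]
ok
IK
10.4167 [0.36676138 0.11023198 0.17202014]
```

View pics/laidc.png

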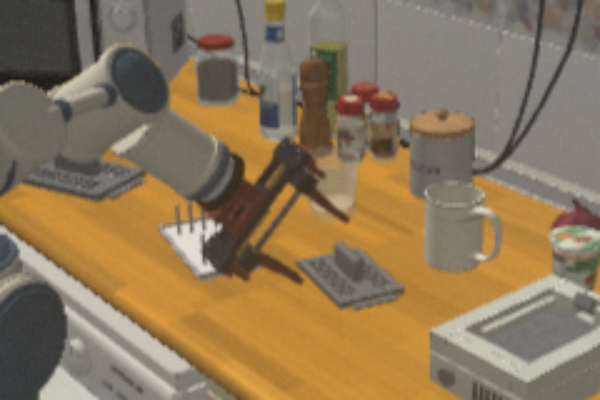

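The cover lies flat with its bar up, and the fingers are clear. Next I'll take wrist views of the cleaner and the laid cover.

```bash
cat >> h.py <<'E'
def ins_pose(q,th,lx,lz,hz=.026,gx=0,dy=0):
    """TCP pose: cleaner pose q(x,y,yaw), rear up th deg, lip tip at (lx,lz) m rel. slot; grasp point at cover (gx,0,hz)"""
    t=np.radians(th);ex=np.array([np.cos(t),0,np.sin(t)]);ez=np.array([-np.sin(t),0,np.cos(t)])
    c=np.array([-.0715+lx,dy,.060+lz])+.080*ex+.003*ez
    p=c+gx*ex+(hz+.163)*ez
    R=Ro.from_euler("z",q[2])*Ro.from_euler("y",-t)*Ro.from_euler("x",np.pi)
    return place(q,[p])[0],R.as_euler("xyz",degrees=True)
E
python3 - <<'E'
from h import *
yr=-13.48
p=r.sense()["tcp_pos"];r.servo_line(p+[0,0,.10],speed=.2)
q=[.5375,-.2528,.0075]
r.reach([.53,-.25,.40],down(0.4));s=snap("wrist","cl");j=r.sense()["joints"];print(j.round(1))
for th in (20,15,0):
    p,o=ins_pose(q,th,.004,.03);print(th,p.round(3),o.round(1),r.inverse_kinematics(p,o))
    print(r.inverse_kinematics(p,(Ro.from_euler("xyz",o,degrees=True)*Ro.from_euler("z",180,degrees=True)).as_euler("xyz",degrees=True)))
for c in CTOP,CREC: print(proj(s,place(q,c),1).round(1))
for yw in (76.5,-103.5): print(r.inverse_kinematics([.53,.07,.19],down(yw)))
r.reach([.53,.07,.38],down(76.5));s2=snap("wrist","cv");print(r.sense()["clock"])
print(proj(s2,np.array([[.535,.07,.01]]),1))
a=cv2.imread("pics/cl.png");b=cv2.imread("pics/cv.png")
cv2.imwrite("pics/mos.png",np.hstack([cv2.resize(a[60:300,220:420],None,fx=2,fy=2,interpolation=cv2.INTER_CUBIC),cv2.resize(b[60:300,220:420],None,fx=2,fy=2,interpolation=cv2.INTER_CUBIC)]))
E
```

```text
Traceback (most recent call last):
station.IKError: the arm cannot follow that straight line within its joint ranges
```

```bash
cat > look.py <<'E'
from h import *
yr=-13.48
p=r.sense()["tcp_pos"]
done=False
for up in (.10,.06):
  for roll in (132,142,152,180):
    for dx in (0,.03):
      if done: continue
      try: r.servo_line(p+[dx,0,up],[roll,0,90+yr],speed=.1);done=True;print("up",up,roll,dx)
      except r.IKError: pass
assert done
q=[.5375,-.2528,.0075]
r.reach([.53,-.25,.40],down(0.4));s=snap("wrist","cl");j=r.sense()["joints"];print(j.round(1))
for th in (20,15,0):
    p,o=ins_pose(q,th,.004,.03);print(th,p.round(3),o.round(1),r.inverse_kinematics(p,o))
    print(r.inverse_kinematics(p,(Ro.from_euler("xyz",o,degrees=True)*Ro.from_euler("z",180,degrees=True)).as_euler("xyz",degrees=True)))
for c in CTOP,CREC: print(proj(s,place(q,c),1).round(1))
for yw in (76.5,-103.5): print(r.inverse_kinematics([.53,.07,.19],down(yw)))
r.reach([.53,.07,.38],down(76.5));s2=snap("wrist","cv");print(r.sense()["clock"])
print(proj(s2,np.array([[.535,.07,.01]]),1))
a=cv2.imread("pics/cl.png");b=cv2.imread("pics/cv.png")
cv2.imwrite("pics/mos.png",np.hstack([cv2.resize(a[60:300,220:420],None,fx=2,fy=2,interpolation=cv2.INTER_CUBIC),cv2.resize(b[60:300,220:420],None,fx=2,fy=2,interpolation=cv2.INTER_CUBIC)]))
E
python3 look.py
```

```text
up 0.1 132 0.03
[-28.4   2.9  73.4   0.  103.7  61. ]
20 [ 0.48  -0.253  0.298] [180.  -20.    0.4] [-34.95127808 -11.03715061  98.0713606   11.74065031  76.71099845
  53.54831903]
[ -34.95127808  -11.03715061   98.0713606    11.74065031   76.71099845
 -126.45168097]
15 [ 0.498 -0.253  0.296] [180.  -15.    0.4] [-32.90346951  -6.70547848  93.89980906   8.29621965  80.28772264
  56.16321551]
[ -32.90346951   -6.70547848   93.89980906    8.29621965   80.28772264
 -123.83678449]
0 [ 0.55  -0.253  0.282] [180.    0.    0.4] [-2.78973326e+01  6.60642345e+00  8.14580957e+01 -2.54444375e-14
  9.19354809e+01  6.16729491e+01]
[-2.78973326e+01  6.60642345e+00  8.14580957e+01 -5.08888749e-14
  9.19354809e+01 -1.18327051e+02]
[[254.5  83. ]
 [394.8  83.6]
 [384.9 265.6]
 [263.  265.5]]
[[277.4 110.7]
 [371.9 111.1]
 [366.7 243.4]
 [281.6 243.4]]
[ 3.87742601e+00 -9.95038918e-01  9.88586058e+01 -2.54444375e-14
  8.21364331e+01  1.73774260e+01]
None
14.2083
[[325.90687827 177.13031978]]
```

View pics/mos.png

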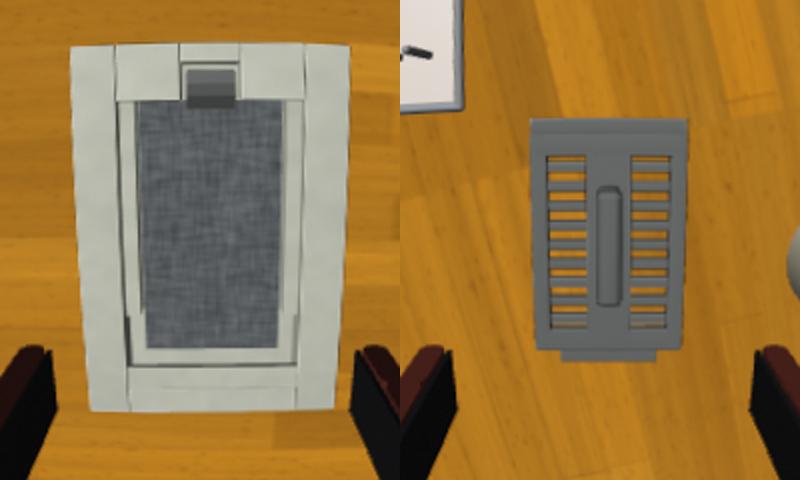

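The left half shows the cleaner. Its outer top corners are at about (70,45), (350,45), (335,409) and (90,411), and the catch is at the top. The right half shows the cover lying flat with its bar up and its lip at the bottom (208,360). Next I'll fit both poses and grasp the bar.

```bash
cat > pick.py <<'E'
from h import *
px=lambda L:np.array(L)/2+[219.75,59.75]
s=dict(np.load("pics/cl.npz"))
q=fit(s,np.r_[CTOP,CREC],px([[70,45],[350,45],[335,409],[90,411],[115,100],[303,100],[297,366],[128,366]]),[.5375,-.2528,.0],1)
s=dict(np.load("pics/cv.npz"))
M=np.array([[70,45,5],[70,-45,5],[-70,45,10],[-70,-45,10],[-80,30,4],[-80,-30,4],[32,0,41],[-32,0,41]])/1e3
k=fit(s,M,px([[130,119],[287,119],[137,349],[282,348],[161,360],[255,360],[209,186],[208.5,305]]),[.53,.07,1.33],1)
np.savez("poses",q=q,k=k)
g=np.r_[k[:2],.031+.163];yw=np.degrees(k[2])
r.reach(g+[0,0,.06],down(yw));r.servo_line(g,speed=.1)
print("f",r.sense()["contact_force"].round(2))
r.grab(35);t=r.sense();print(t["opening"],t["gripper_force"],t["clock"])
r.servo_line(g+[0,0,.14],speed=.2)
p,o=ins_pose(q,18,.005,.05);r.reach(p,o);t=r.sense();print(t["opening"],t["contact_force"].round(2),t["clock"],t["tcp_pos"]-p)
snap("scene","pre");snap("wrist","prew")
b=cv2.imread("pics/prew.png")
cv2.imwrite("pics/prem.png",np.vstack([cv2.resize(cv2.imread("pics/pre.png")[150:300,300:500],(400,300)),cv2.resize(b[40:300,160:480],(400,300))]))
E
python3 pick.py
```

```text
pose [ 0.5385 -0.2538] yaw 1.02 res [-0.3  0.5  0.  -0.4 -0.5 -0.1  0.   0.1  0.4  0.4  0.9 -0.2  0.1 -0.6
 -0.6  0.2]
pose [0.5326 0.0691] yaw 76.59 res [-0.3 -1.3  0.1 -1.4 -0.7 -0.  -0.2  0.2 -0.1 -0.   0.6 -0.2  0.1  2.
  0.4  0.9]
f [0.49 0.27 0.33]
0.013678898348009474 34.99995410442352 16.65
0.013764796936648616 [ 0.13  0.16 -2.85] 18.725 [ 0.00030836  0.00080067 -0.00038558]
```

View pics/prem.png

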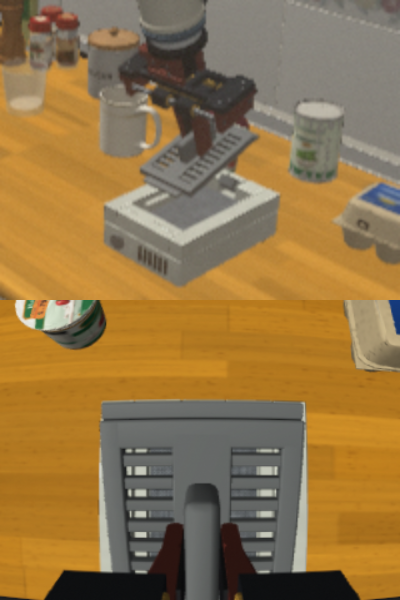

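Cover is held level in the hand, tilted, lip over the recess front. I'll check the in-hand offset, then hook it with force monitoring.

```bash
cat > hook.py <<'E'
from h import *
q=np.load("poses.npz")["q"]
s=dict(np.load("pics/prew.npz"));t=r.sense();R=Ro.from_euler("xyz",t["orientation"],degrees=True)
T=lambda P:t["tcp_pos"]+R.apply(np.array([[x,-y,.163+.026-z] for x,y,z in P]))   # cover coords -> world
print("pred",proj(s,T([[.07,.045,0],[.07,-.045,0],[.062,.045,.005],[.062,-.045,.005]]),1).round(1),"seen 242.4,128.4 404,128.4")
f0=t["contact_force"]
def go(th,lx,lz,sp=.05):
    p,o=ins_pose(q,th,lx,lz);r.servo_line(p,o,speed=sp);f=r.sense()["contact_force"]-f0;print(th,lx,round(lz,4),f.round(1));return f
ok=True
for lz in (.02,.01,.004,0,-.004):
    if abs(go(18,.005,lz)[2])>4: ok=False;print("stop");break
if ok:
    for lx in np.arange(.002,-.0115,-.0015):
        if go(18,lx,-.004,.02)[0]>4: print("contact");break
print(r.sense()["clock"],r.sense()["tcp_pos"])
E
python3 hook.py
```

```text
pred [[238.8 126.9]
 [400.8 126.7]
 [237.  142. ]
 [402.6 141.8]] seen 242.4,128.4 404,128.4
18 0.005 0.02 [ 0.2 -1.5  0.2]
18 0.005 0.01 [ 0.1 -1.5  0.9]
18 0.005 0.004 [ 0.6 -0.9  0.3]
18 0.005 0 [-0.3 -0.5 -0.2]
18 0.005 -0.004 [ 0.6 -0.8  0.7]
18 0.002 -0.004 [-0.4 -0.7 -0.2]
18 0.0005 -0.004 [-0.2 -0.2  0.3]
18 -0.001 -0.004 [ 1.1 -1.2  1.2]
18 -0.0025000000000000005 -0.004 [-1.  -1.1  0.3]
18 -0.004 -0.004 [ 0.  -0.8  0.5]
18 -0.0055 -0.004 [ 0.7 -1.4 -0.2]
18 -0.007000000000000001 -0.004 [ 5.  -1.1 -0.4]
contact
22.4917 [ 0.47713319 -0.25484979  0.26358001]
```

```bash
cat > feel.py <<'E'
from h import *
q=np.load("poses.npz")["q"]
p,o=ins_pose(q,18,-.006,-.004);r.servo_line(p,o,speed=.03);r.wait(.2)
yv=np.array([-np.sin(q[2]),np.cos(q[2]),0])
f0=np.mean([r.sense()["contact_force"] for _ in range(3)],0);lim=[]
for sg in (1,-1):
    for d in np.arange(.0005,.0056,.0005):
        r.servo_line(p+sg*d*yv,o,speed=.02);f=(r.sense()["contact_force"]-f0)@yv
        print(round(sg*d*1e3,1),f.round(1),end="; ")
        if -sg*f>4: break
    lim.append(sg*d);r.servo_line(p,o,speed=.05)
print(lim,r.sense()["clock"])
E
python3 feel.py
```

```text
0.5 -1.3; 1.0 -0.9; 1.5 -0.5; 2.0 0.2; 2.5 -0.9; 3.0 -2.9; 3.5 -5.7; -0.5 -0.4; -1.0 -0.6; -1.5 -0.1; -2.0 2.0; -2.5 5.6; [np.float64(0.0035), np.float64(-0.0025)] 26.4417
```

Both sides were felt, and the cover's true centre is +0.5 mm in y. The lip is hooked at 18°. Next I'll swing it down onto the catch, release, and press the rear with closed fingers.

```bash
cat > press.py <<'E'
from h import *
q=np.load("poses.npz")["q"];f0=r.sense()["contact_force"]
for th,lx,lz in ((14,-.007,-.0035),(10,-.0075,-.0025),(8,-.0078,-.002),(6.5,-.008,-.001)):
    p,o=ins_pose(q,th,lx,lz,dy=.0005);r.servo_line(p,o,speed=.05);f=r.sense()["contact_force"]-f0;print(th,f.round(1))
    if np.linalg.norm(f)>15: break
r.let_go();r.wait(.2)
a=Ro.from_euler("xyz",o,degrees=True).apply([0,0,1])
r.servo_line(p-.07*a,speed=.2)
r.grab(20)
P=lambda z:place(q,[[.048,.0005,z+.182]])[0]
r.reach(P(.115),down(np.degrees(q[2])));r.wait(.1);f0=r.sense()["contact_force"]
for z in np.r_[.09,np.arange(.084,.064,-.0015)]:
    r.servo_line(P(z),speed=.06 if z>.085 else .03);f=r.sense()["contact_force"]-f0;print(round(z,4),f.round(1))
    if f[2]>30: break
r.servo_line(P(.15),speed=.2)
snap("wrist","after");print(r.sense()["clock"])
E
python3 press.py
```

```text
14 [-1.   0.   0.4]
10 [ 0.  -0.1  1. ]
8 [-0.   0.4 -0. ]
6.5 [0.5 0.6 0.2]
0.09 [-0.   0.2  0.7]
0.084 [ 0.7 -0.1  0.2]
0.0825 [ 0.9  1.1 -0.5]
0.081 [0.2 0.5 1.1]
0.0795 [0.1 0.9 1.5]
0.078 [1.8 0.5 2.9]
0.0765 [1.1 0.1 1.4]
0.075 [0.1 0.9 0.6]
0.0735 [0.6 0.1 0.9]
0.072 [ 0.5  0.7 -0. ]
0.0705 [-0.  -0.3  0.8]
0.069 [-2.   2.2  5.6]
0.0675 [-4.9  2.8 10.8]
0.066 [-7.3  3.9 16.9]
0.0645 [-9.5  4.9 22.7]
36.3417
```

Run:
```python
from h import *
r.reach([.43,-.25,.36],down(0.4)) if 0 else None
snap("scene","aft2");q=np.load("poses.npz")["q"]
s=dict(np.load("pics/after.npz"))
print(proj(s,place(q,np.array([[100,70,70],[70,45,65],[62,45,70],[62,-45,70],[-70,45,70],[66.5,0,68]])/1e3),1).round(1))
a=cv2.imread("pics/after.png");b=cv2.imread("pics/aft2.png")
cv2.imwrite("pics/fin.png",np.hstack([cv2.resize(a[0:300,200:440],(480,600),interpolation=cv2.INTER_CUBIC),np.vstack([cv2.resize(b[225:291,345:445],(320,211),interpolation=cv2.INTER_CUBIC),np.zeros((389,320,3),np.uint8)])]))
```

```text
[[233.7 145. ]
 [266.5 179.7]
 [265.9 190.6]
 [376.5 190.7]
 [275.5 320.8]
 [321.2 184.5]]
```

View pics/fin.png

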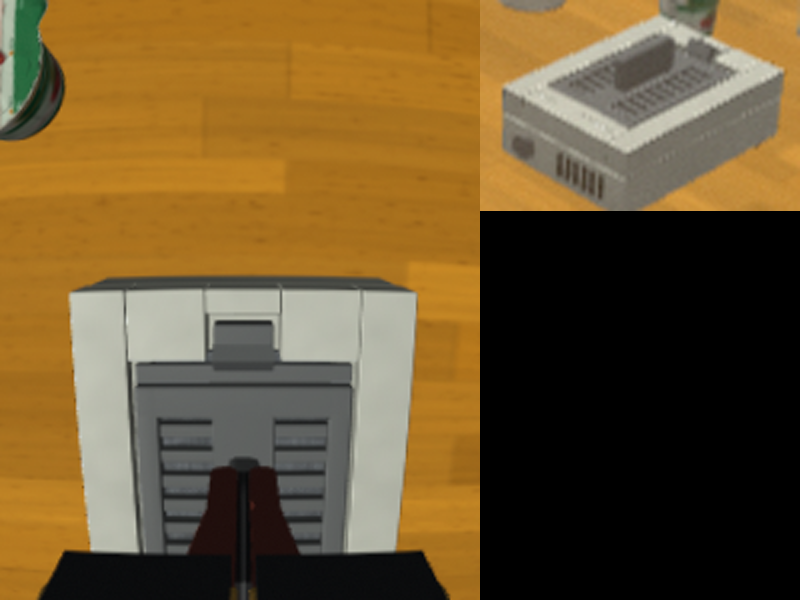

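The cover lies flush with even side gaps. The catch nose lies over the rear ledge at row 184, matching the 184.5 predicted for a fully forward catch. Handing in.

```bash
python3 -c "
from station import r
print(r.hand_in(), r.sense()['clock'])"
```

```text
the job is handed in; nothing more can be done
the job is handed in; nothing more can be done
```

The job is handed in: I laid the cover flat and let go, hooked it, and pressed it flush under the catch by about 36 s. The final wrist picture shows the catch forward over the ledge; the hand-in call gave no verdict, so I can't confirm a pass.

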